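# Set up the bar stand for a torch check

### The job

Set up the bar stand for the torch check: stand it on the bench midway between the two printed pots, with its bar in line from pot to pot, then set the steel block close behind it as a backstop, on the side away from the robot, centred and square to it and no more than a centimetre off. Then lift the sprung clip out of the channel, stand it on its feet on the open bench so that you can take it by its other two sides, and snap it fully down over the bar between the cheeks, so that it stays upright on the bar. Leave the pots and the other things on the bench where they are.

Things in the scene. Friction and masses are not known exactly. Their poses are not given: they have to be found in the camera images.
- pot_left: printed grey metal pot with bead ridges, open at the top, loose, 54 mm across and 70 mm tall; the one at the robot's left (+y). Origin: centre of its underside, z up
- pot_right: the same kind of pot, 54 mm across but 55 mm tall, at the robot's right; the pots' centres are 165 mm apart and the line between them is turned up to 0.3 rad from the y axis. Origin: centre of its underside
- stand: loose dark steel bar stand, 0.6 kg: base 50 (x) x 70 (y) x 8 mm, two upright cheeks at its y ends (28 mm in x, 8 mm in y, tops 65 mm above the bench, 54 mm apart inside) and a bright round bar, 22 mm thick, along y between them, 17 mm clear of the base: lift it by the bar. The same either way round. Origin: centre of its underside
- bar_mid (a point): middle of the stand's bar, on its axis, 36 mm above the stand's underside; y runs along the bar
- block: loose plain bright steel block, 40 (x) x 50 (y) x 38 (z) mm, 0.55 kg; the 50 mm side goes along the stand's bar. Origin: centre of its underside. Set behind the stand, touching it puts the origins 45 mm apart; there is no room for a finger between the two
- channel: fixed offcut of dark steel channel, open at the top and at both ends: 62 (x) x 160 (y) x 60 (z) mm, floor 8 mm thick, side walls 5 mm thick, 52 mm apart inside. Origin: centre of its underside; y runs along it
- clip: loose sprung clip, 58 mm tall, about 85 g, standing on its feet, at first in the channel with its y axis along it (within 0.05 rad). Light grey plastic grip block 36 (x) x 30 (y) x 22 (z) mm on top; under it two spring steel arms (24 mm in y, feet 27 mm apart in x) form a C, open downwards, for a 22 mm bar along y. Origin: between the feet; z up
- clip_seat (a point): where the bar's axis lies when the clip is fully home: on the clip's centre line, 21 mm above its feet. Lowered on the bar, y along the bar, the arms meet it with this point 20 mm above the bar's axis, spread, and snap past the widest point about 10 mm lower at 5 to 12 N; the clip then slides easily down until the back plate meets the bar: a hard stop
- clip_grip (a point): centre of the clip's grip block, 47 mm above the feet (block 36 to 58 mm). In the channel the walls reach to 6 mm below the block's top, so only the y faces (30 mm apart) can be gripped; on the stand the cheeks leave 12 mm beside each y face, so only the x faces (36 mm apart) can be
- spool: bystander: flat spool of copper-coloured wire, 68 mm across, 36 mm tall; origin centre of its underside
- meter: bystander: black meter lying flat, 140 x 70 x 30 mm; origin centre of its underside
- hammer: bystander: hammer lying flat, 260 mm long

How it is judged (in metres and radians):
On the way, in this order (a step that is already met when the one before it is completed fails the run):
1. the stand is upright on the bench midway between the pots, bar in line with them, released (x of stand in the frame of pot_left between -0.012 and 0.012 m and y of stand in the frame of pot_left between -0.0945 and -0.0705 m and angle between the y axis of stand and the y axis of pot_left, either way round below 0.15 rad and height (world z) of stand below 0.004 m and angle between stand's own z axis and vertical below 0.1 rad and contact force between stand and the fingers below 0.1 N and linear speed of stand below 0.02 m/s), for 0.2 s.
2. the block stands close behind the stand, centred and square, released (x of stand in the frame of pot_left between -0.012 and 0.012 m and y of stand in the frame of pot_left between -0.0945 and -0.0705 m and angle between the y axis of stand and the y axis of pot_left, either way round below 0.15 rad and height (world z) of each of stand, block below 0.004 m and angle between each of stand, block's own z axis and vertical below 0.1 rad and y of block in the frame of stand between -0.01 and 0.01 m and horizontal distance between block and stand below 0.058 m and x of block in the frame of pot_left above 0.02 m and angle between the y axis of block and the y axis of stand, either way round below 0.15 rad and contact force between block and the fingers below 0.1 N and linear speed of block below 0.02 m/s), for 0.2 s.
3. the clip stands on its feet on the open bench, released (height (world z) of clip between -0.003 and 0.004 m and angle between clip's own z axis and vertical below 0.15 rad and contact force between clip and the fingers below 0.1 N and linear speed of clip below 0.02 m/s), for 0.2 s.
4. the clip is snapped fully onto the bar (z of clip_seat in the frame of stand between 0.032 and 0.04 m and x of clip_seat in the frame of stand between -0.004 and 0.004 m and y of clip_seat in the frame of stand between -0.013 and 0.013 m and angle between clip's own z axis and vertical below 0.3 rad), for 0.2 s.
At the end, for the whole second after the job is handed in: Stand on the bench midway between the pots (12 mm, 0.15 rad); block on the bench on its far side, centred (10 mm), square (0.15 rad), centres at most 58 mm apart; clip snapped on the bar (seat within 4 mm of its axis, 13 mm of its middle), leaning under 0.3 rad; all released, at rest (all of step 2 and all of step 4 and contact force between each of stand, clip and the fingers below 0.1 N and linear speed of each of stand, clip below 0.02 m/s); the robot touches nothing.
It fails at once if a pot was moved more than 10 mm (distance of any of pot_left, pot_right from where it was at the start of the episode above 0.01 m).
It fails at once if a bystander was moved more than 20 mm (distance of any of spool, meter, hammer from where it was at the start of the episode above 0.02 m).
It also fails if it takes over 69 s, if anything falls off the work surface, if the arm or the gripper's body presses on something with over 40 N, if the wrist force passes 120 N, or if a joint passes its speed limit or range.

### The arm

A 6-joint arm with a two-finger parallel gripper is mounted at the origin on the work surface. World frame = base frame: x ahead of the robot, y to its left, z up, the work surface at z = 0. Lengths are in mm, angles in rad, forces in N, time in s.
With the tool pointing down it reaches from about 300 to 775 mm from the base axis. Payload 14.6 kg.
Tool frame: the origin (TCP) lies on the mounting face of the last link; the fingertips stand 199 mm ahead of it and the grasp point (between the pads) lies 180 mm ahead of it; z points along the fingers, y is the line along which they close (so a half turn about z gives the same grasp; the last joint's range is limited). The gripper opens to 94 mm and grips with 3 to 60 N. Pads are 16 mm wide; open, the fingers measure 119 mm over their backs; the gripper's body (75 mm by 177 mm) begins 78 mm behind the grasp point.
Start: joints at [-1.34, 0.3, 1.521, -0, 1.321, -0.067], TCP at [161.373, -525.785, 404.646] pointing down, gripper open.
Joint ranges: [-3.03, 3.03], [-0.79, 2.21], [0.23, 2.52], [-1.04, 4.18], [0, 3.07], [-2.55, 2.55]. Speed limits (rad/s): [2.22, 2.22, 2.57, 3.14, 3.14, 3.14].

### API

Orientations are given as [roll, pitch, yaw] about the fixed x, y, z axes, in that order (R = Rz(yaw) Ry(pitch) Rx(roll)).
In Python, from cell import manip gives the robot as it stands. The module is installed in compiled form; this text tells all that it offers.
- The arm moves only by the shell command python3 -m creep 'ROWS' [FORCE]. ROWS is a JSON object of lists of equal length, an entry for each row: "slide": the shift along the world's x, y, z in cm, a list of three; "turn": the turn about the world's z in rad; "claw": the opening, from 0 (shut) to 1 (fully open). A call has 1 to 8 rows; each row shifts and turns the commanded pose from where the row before left it; what a row does not reach is not made up. A row lasts 1/8 s, in which the tool goes at most 62.5 mm and 10.7 degrees, less where a joint would pass 70% of its speed; a pose out of reach is approached as far as the arm can. A call with a gripper value outside its range is refused whole. The fingers move at their own pace and stop on an object; FORCE is the grip in N (left out, the last holds). Time passes only in rows, so rows that do not move let the fingers close. It gives the time, the measured TCP pose, the force, the opening and the grip force at its end, in the units of the state.
- manip.read_state(): the state, without advancing time (a new reading comes with each control period).
- manip.camera(name): name is "scene" or "top" or "wrist"; returns (picture, depth): 384x512x3 uint8, red, green, blue; 384x512 float32, mm along the optical axis (not along the pixel's ray), 0 where there is no reading.
- manip.calibration(name): a dict with "intrinsics" (3x3 intrinsics, pixels), "pose" (4x4, takes a point from camera to world coordinates). Camera axes: x right, y up, looking along -z (the intrinsics and any distortion apply to the point x, -y, -z); pixel columns grow to the right and rows downward; lengths in mm; the calibration is good to about 2 mm. The wrist camera is an equidistant fisheye: a pixel r from the principal point sees the ray r / f radians off the axis. A picture is of the moment at which its call begins: read the wrist's pose just before it. calibration takes no time and is no camera call; for the wrist camera it gives the pose at the moment of the call.
- manip.sign_off(): hands the job in; it is judged then, once.
Trained networks look in the newest picture that a camera, given by its name, has taken for a name from the list of things; names that differ only in an ending like _2 or _b are one class to them, and where a whole thing is asked for, a point or a joint stands for the part that bears it (a point fixed in the world has none). Each returns a list of dicts, best first, with "score" (0 to 1); they miss things now and then, are a little off and sometimes report something else, mostly with a low value. They report only what shows in the picture. A call takes as long as a camera call.
- manip.cut_out(query, camera): "mask" (384x512 bool, what is visible of it) and "position" ([column, row] in pixels, amid what is visible of it).
The state is a dict: "clock": time; "joints": joint angles; "qd": joint speeds; "effort": joint torques, N m; "eef_pos": TCP position; "eef_rot": TCP orientation; "wrist_force": force on the tool from outside, world axes, zero at the start; "moment": the same for the moment, N m; "finger_gap": finger opening in mm; "finger_force": force on a finger pad.
Only numpy, scipy, OpenCV 4.12 (cv2) and the standard library are available. Lean on these libraries where they do the work, as an engineer would, in place of code of your own. Each camera call takes 0.05 s, during which the arm holds its last target. There are 200 camera calls.

## Working session

There is one attempt and no reset: what is moved stays moved. The work goes in short steps, Python scripts to look and compute and a shell command to move; the robot and the scene stay as the last step left them, time stands still between calls to the robot, and variables do not carry over. Pictures are saved under pics/ and viewed, at most 10 in all, crops included, and the job is handed in when it is done.

```bash
mkdir -p pics
cat > h.py <<'E'
import numpy as np, cv2
from cell import manip
def cloud(cam,dep):
    c=manip.calibration(cam);K=np.array(c["intrinsics"]);T=np.array(c["pose"])
    v,u=np.mgrid[0:384,0:512]
    x=(u-K[0,2])/K[0,0];y=(v-K[1,2])/K[1,1]
    if cam=="wrist":
        r=np.hypot(x,y);s=np.where(r>1e-6,np.tan(np.minimum(r,1.5))/np.maximum(r,1e-6),1);x=x*s;y=y*s
    P=np.stack([x*dep,-y*dep,-dep],-1)
    W=P@T[:3,:3].T+T[:3,3]
    W[dep<=0]=np.nan
    return W
def seg(q,cam,W,zlo=-1e9,zhi=1e9,n=1):
    o=[]
    for d in manip.cut_out(q,cam)[:n]:
        p=W[d["mask"]];p=p[~np.isnan(p[:,0])];p=p[(p[:,2]>zlo)&(p[:,2]<zhi)]
        o.append((d["score"],d["position"],p))
    return o
def rect(p):
    (c,s,a)=cv2.minAreaRect(p[:,:2].astype(np.float32));return np.round(c,1),np.round(s,1),round(a,1)
E
python3 - <<'E'
from h import *
for cam in("top","scene"):
    im,d=manip.camera(cam);cv2.imwrite(f"pics/{cam}0.png",im[:,:,::-1])
    W=cloud(cam,d)
    print(cam,manip.calibration(cam)["pose"][:3,3])
    for q in["pot_left","pot_right","stand","block","channel","clip","spool","meter","hammer"]:
        for s,pos,p in seg(q,cam,W,3,n=2):
            if len(p)>20:
                zt=np.percentile(p[:,2],98);t=p[p[:,2]>zt-6]
                print(q,round(s,2),np.round(pos),len(p),"ztop",round(zt,1),rect(p),"top",rect(t))
print(manip.read_state())
E
```

```text
top [540.03294435 -35.7862271  938.05294039]
pot_left 0.85 [217. 248.] 398 ztop 71.4 (array([490.8,  91.1]), array([51.7, 50.6]), 0.5) top (array([489.7,  91.3]), array([50.4, 49.5]), 89.9)
pot_left 0.7 [131. 209.] 576 ztop 65.7 (array([591. , 334.6]), array([72.2, 52. ]), 89.4) top (array([589.5, 334.7]), array([70.6, 26.2]), 84.9)
pot_right 0.85 [287. 243.] 325 ztop 56.5 (array([505.4, -71.3]), array([50.6, 50.2]), 89.7) top (array([505.5, -71.2]), array([50.4, 50.3]), 88.8)
stand 0.79 [129. 210.] 557 ztop 65.4 (array([589.5, 334.6]), array([72.2, 48.9]), 89.3) top (array([589.5, 334.7]), array([70.7, 26. ]), 84.6)
stand 0.55 [283. 242.] 314 ztop 56.5 (array([506.7, -71.3]), array([50.6, 47.6]), 89.7) top (array([507.4, -71.9]), array([47.9, 50. ]), 44.9)
block 0.97 [132. 269.] 402 ztop 40.7 (array([434.8, 326.6]), array([50.8, 40.7]), 68.4) top (array([434.8, 326.9]), array([50.1, 40.3]), 69.0)
channel 0.72 [382. 237.] 1356 ztop 62.0 (array([ 501.5, -334.9]), array([161. ,  61.8]), 80.3) top (array([ 501.9, -333.1]), array([156.1,  61.8]), 80.2)
clip 0.66 [400. 244.] 244 ztop 68.0
[... 2052 characters left out ...]
9.6, 39. ]), 77.0)
{'clock': 1.0, 'joints': array([-1.33960729e+00,  2.99904020e-01,  1.52101677e+00, -3.85140458e-06,
        1.32073117e+00, -6.65756904e-02]), 'qd': array([-0.00015189,  0.0004798 ,  0.00043117,  0.00069288, -0.00036261,
        0.00231712]), 'effort': array([-7.63275693e-04, -5.31667542e+01, -3.52914762e+01,  7.07925484e-02,
        2.13305780e-02, -2.72294955e-05]), 'eef_pos': array([ 161.36782782, -525.78087047,  404.63627195]), 'eef_rot': array([-3.14153322e+00, -2.22627145e-07,  2.97765678e-01]), 'wrist_force': array([-0.92422087,  0.30846904,  0.12338319]), 'moment': array([-0.03751633,  0.00112282,  0.02811531]), 'finger_force': 0.0, 'finger_gap': 93.98227017884214}
```

View pics/top0.png

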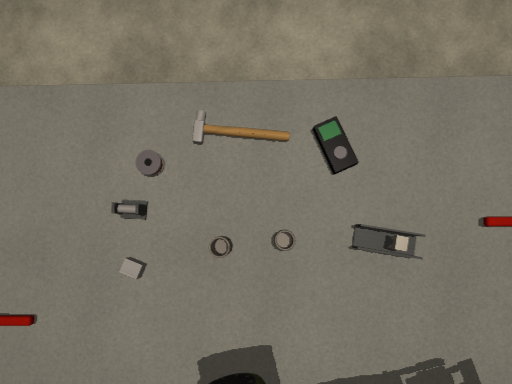

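View pics/scene0.png

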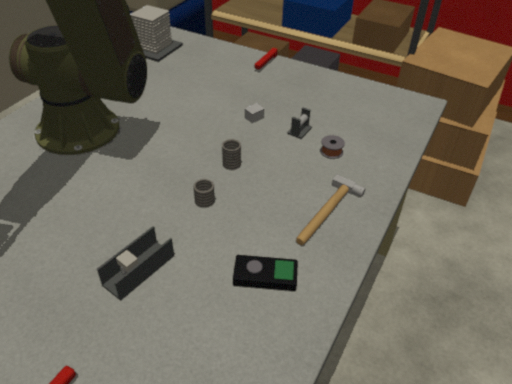

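Both views show all things. The pots are at about pixels (221,246) and (284,240) in the top view, the stand at (129,210), the block at (132,269), and the clip in the channel at (400,244). I'll go to the stand first.

```bash
python3 -m creep '{"slide":[[2.7,5.4,0],[2.7,5.4,0],[2.7,5.4,0],[2.7,5.4,0],[2.7,5.4,0],[2.7,5.4,0],[2.7,5.4,0],[2.7,5.4,0]],"turn":[0.15,0.15,0.15,0.15,0.15,0.15,0.15,0.15],"claw":[1,1,1,1,1,1,1,1]}'
python3 -m creep '{"slide":[[2.7,5.4,0],[2.7,5.4,0],[2.7,5.4,0],[2.7,5.4,0],[2.7,5.4,0],[2.7,5.4,0],[2.7,5.4,0],[2.4,5.0,0]],"turn":[0.07,0,0,0,0,0,0,0],"claw":[1,1,1,1,1,1,1,1]}'
```

```text
clock: 2.0
eef_pos: [377.7, -91.8, 405.0]
eef_rot: [3.141, 0.0, 1.503]
wrist_force: [0.9, -1.1, -0.4]
finger_gap: 94.3
finger_force: 0.0
clock: 3.0
eef_pos: [590.9, 336.2, 404.4]
eef_rot: [3.142, 0.0, 1.568]
wrist_force: [0.9, -0.9, 1.0]
finger_gap: 94.1
finger_force: 0.0
```

```bash
cat > look.py <<'E'
import sys
from h import *
s=manip.read_state();T=manip.calibration("wrist")["pose"]
im,d=manip.camera("wrist");W=cloud("wrist",d)
cv2.imwrite(f"pics/{sys.argv[1]}.png",im[:,:,::-1])
print("tcp",np.round(s["eef_pos"],1),np.round(s["eef_rot"],3),"cam",np.round(np.array(T)[:3,3],1))
for q in sys.argv[2:]:
    for sc,pos,p in seg(q,"wrist",W,3,n=2):
        if len(p)>20:
            zt=np.percentile(p[:,2],98);t=p[p[:,2]>zt-6]
            print(q,round(sc,2),np.round(pos),len(p),"zt",round(zt,1),rect(p),"top",rect(t))
np.save("W.npy",W)
E
python3 look.py w1 stand block pot_left
```

```text
tcp [590.9 336.2 404.4] [3.142 0.    1.568] cam [591.  416.6 383.3]
stand 0.83 [260. 178.] 2363 zt 62.5 (array([590.3, 338.7]), array([70.9, 50. ]), 86.7) top (array([590.4, 338.6]), array([70.8, 27.9]), 86.4)
block 0.74 [147. 185.] 1400 zt 36.5 (array([436. , 330.8]), array([50.9, 40.4]), 68.4) top (array([435.9, 330.8]), array([51.1, 39.9]), 68.9)
pot_left 0.73 [197. 343.] 1034 zt 68.2 (array([537.9, 214.6]), array([306.3,  52.6]), 68.7) top (array([519.4, 219.8]), array([306. ,  52.1]), 77.5)
pot_left 0.61 [259. 180.] 2366 zt 62.5 (array([590.3, 338.7]), array([70.9, 50.1]), 86.5) top (array([590.4, 338.6]), array([70.8, 27.8]), 86.3)
```

View pics/w1.png

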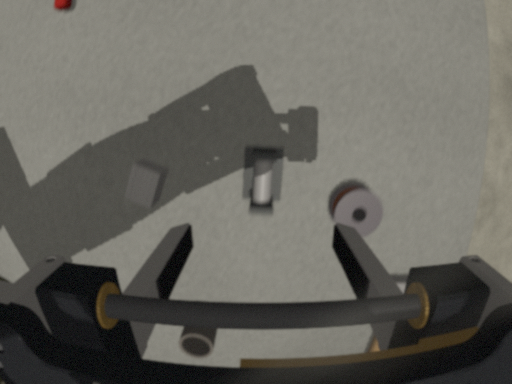

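```bash
python3 -m creep '{"slide":[[0,-0.1,-5],[0,-0.1,-6],[0,0,-5],[0,0,-2.8],[0,0,0],[0,0,0],[0,0,0],[0,0,0]],"turn":[-0.055,0,0,0,0,0,0,0],"claw":[1,1,1,1,0.1,0.1,0.1,0.1]}' 40
python3 -m creep '{"slide":[[0,0,0],[0,0,0],[0,0,1],[0,0,3]],"turn":[0,0,0,0],"claw":[0.1,0.1,0.1,0.1]}'
```

```text
clock: 4.2
eef_pos: [590.5, 332.2, 217.8]
eef_rot: [3.14, -0.001, 1.513]
wrist_force: [0.7, -0.3, 0.7]
finger_gap: 57.4
finger_force: 0.0
clock: 4.7
eef_pos: [590.2, 332.1, 256.2]
eef_rot: [-3.139, 0.001, 1.513]
wrist_force: [0.9, -0.4, 0.5]
finger_gap: 17.3
finger_force: 0.0
```

Fingers were slower than my rows; the stand was not gripped. Reopen and redo.

```bash
python3 -m creep '{"slide":[[0,0,2],[0,0,2],[0,0,2],[0,0,0],[0,0,0],[0,0,0],[0,0,0]],"turn":[0,0,0,0,0,0,0],"claw":[0.7,0.7,0.7,0.7,0.7,0.7,0.7]}' 40
python3 look.py w2 stand
```

```text
clock: 5.58
eef_pos: [590.3, 332.2, 316.0]
eef_rot: [-3.141, 0.0, 1.513]
wrist_force: [0.3, 0.3, -0.8]
finger_gap: 66.0
finger_force: 0.0
tcp [590.3 332.2 316. ] [-3.141  0.     1.513] cam [594.8 412.5 294.7]
stand 0.56 [262. 196.] 4045 zt 64.6 (array([589.8, 334.1]), array([70.5, 49.7]), 86.4) top (array([590.1, 334.4]), array([69.7, 28.1]), 86.5)
```

```bash
python3 -m creep '{"slide":[[0,0.1,-5],[0,0.1,-5],[0,0,0],[0,0,0],[0,0,0],[0,0,0],[0,0,0],[0,0,0]],"turn":[0,0,0,0,0,0,0,0],"claw":[0.7,0.7,0.1,0.1,0.1,0.1,0.1,0.1]}' 40
python3 -m creep '{"slide":[[0,0,0],[0,0,0],[0,0,0]],"turn":[0,0,0],"claw":[0.1,0.1,0.1]}'
```

```text
clock: 6.68
eef_pos: [590.4, 334.3, 217.6]
eef_rot: [3.141, -0.001, 1.513]
wrist_force: [-3.1, -1.0, 6.7]
finger_gap: 20.8
finger_force: 40.0
clock: 7.05
eef_pos: [590.4, 334.3, 217.6]
eef_rot: [3.141, -0.0, 1.513]
wrist_force: [-3.1, -0.2, 7.7]
finger_gap: 20.7
finger_force: 40.0
```

```bash
python3 -m creep '{"slide":[[0,0,4],[0,0,5],[0,0,5],[0,-2,5],[-1,-5,0],[-1,-5,0],[-1,-5,0],[-1,-5,0]],"turn":[0,0,0,0,0.04,0.04,0.04,0.03],"claw":[0.1,0.1,0.1,0.1,0.1,0.1,0.1,0.1]}'
python3 -m creep '{"slide":[[-1.2,-5,0],[-1,-5,0],[-1,-5,0],[-1,-4,0],[-1,-4,0],[0,0,0],[0,0,0]],"turn":[0,0,0,0,0,0,0],"claw":[0.1,0.1,0.1,0.1,0.1,0.1,0.1]}'
python3 look.py w3 pot_left pot_right stand
```

```text
clock: 8.05
eef_pos: [549.7, 112.6, 405.8]
eef_rot: [-3.14, 0.0, 1.664]
wrist_force: [1.4, -0.6, -5.8]
finger_gap: 21.0
finger_force: 40.0
clock: 8.93
eef_pos: [498.3, -115.6, 406.2]
eef_rot: [-3.141, -0.001, 1.662]
wrist_force: [1.1, 0.7, -5.9]
finger_gap: 20.4
finger_force: 40.0
tcp [ 498.3 -115.6  406.2] [-3.141e+00 -1.000e-03  1.662e+00] cam [490.8 -35.5 385. ]
pot_left 0.59 [272.  15.] 1400 zt 69.8 (array([489.9,  88.2]), array([48.6, 48.8]), 40.3) top (array([491.4,  78.2]), array([51.4, 26.5]), 4.9)
pot_right 0.66 [262. 221.] 6363 zt 253.3 (array([ 497.9, -111.8]), array([50.4, 63.6]), 4.7) top (array([ 497.4, -101.5]), array([27.9, 42.9]), 5.6)
pot_right 0.55 [273. 146.] 1661 zt 54.8 (array([504.9, -71.2]), array([49.7, 50.2]), 5.8) top (array([504.9, -71.4]), array([49.7, 49.8]), 5.8)
stand 0.56 [264. 222.] 6318 zt 253.2 (array([ 497.9, -111.8]), array([50.4, 63.6]), 4.7) top (array([ 497.2, -101.7]), array([27.9, 43.2]), 4.8)
```

View pics/w3.png

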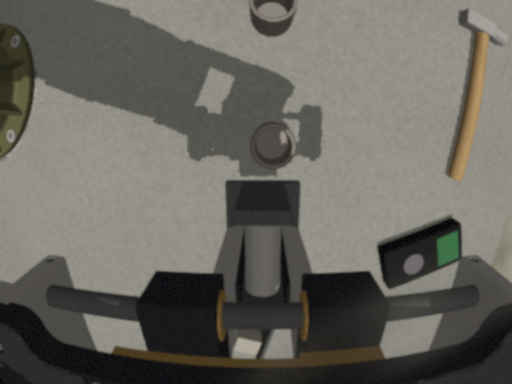

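```bash
python3 -m creep '{"slide":[[0,4.2,0],[0,4.2,0],[-0.1,4.25,0],[0,0,-5],[0,0,-5],[0,0,-4.5],[0,0,-3],[0,0,0]],"turn":[0,0,0,0,0,0,0,0],"claw":[0.1,0.1,0.1,0.1,0.1,0.1,0.1,0.1]}'
```

```text
clock: 10.12
eef_pos: [497.0, 11.2, 230.1]
eef_rot: [-3.138, -0.001, 1.664]
wrist_force: [-0.1, 1.4, -6.5]
finger_gap: 21.0
finger_force: 40.0
```

```bash
python3 -m creep '{"slide":[[0,0,-0.6],[0,0,-0.4],[0,0,-0.2],[0,0,0]],"turn":[0,0,0,0],"claw":[0.1,0.1,0.1,0.1]}'
```

```text
clock: 10.62
eef_pos: [497.4, 10.7, 219.9]
eef_rot: [3.141, 0.0, 1.663]
wrist_force: [0.9, -0.2, -7.0]
finger_gap: 20.9
finger_force: 40.0
```

```bash
python3 -m creep '{"slide":[[0,0,-0.2],[0,0,-0.1],[0,0,0],[0,0,0],[0,0,0],[0,0,0],[0,0,0],[0,0,0]],"turn":[0,0,0,0,0,0,0,0],"claw":[0.1,0.1,0.1,0.6,0.6,0.6,0.6,0.6]}'
python3 -m creep '{"slide":[[0,0,5],[0,-1,6],[0,-2,6],[0,-5,2],[0,-4,0],[0,0,0]],"turn":[0,0,0,0,0,0],"claw":[0.75,0.75,0.75,0.75,0.75,0.75]}'
python3 look.py w4 pot_left pot_right stand
```

```text
clock: 11.62
eef_pos: [497.4, 10.7, 216.6]
eef_rot: [-3.142, 0.0, 1.663]
wrist_force: [0.1, 0.5, -0.2]
finger_gap: 56.1
finger_force: 0.0
clock: 12.38
eef_pos: [497.1, -110.9, 406.0]
eef_rot: [3.142, 0.0, 1.66]
wrist_force: [0.4, -1.1, 0.3]
finger_gap: 70.4
finger_force: 0.0
tcp [ 497.1 -110.9  406. ] [3.142 0.    1.66 ] cam [489.9 -30.9 384.8]
pot_left 0.73 [273.  16.] 1535 zt 69.4 (array([489.9,  89.5]), array([48.8, 49.3]), 47.9) top (array([490.8,  81.6]), array([50.4, 31. ]), 6.7)
pot_right 0.97 [273. 151.] 1673 zt 54.5 (array([505. , -70.3]), array([51.1, 50.4]), 5.8) top (array([505. , -70.5]), array([51.1, 50. ]), 6.3)
stand 0.95 [270.  79.] 2394 zt 64.3 (array([496.8,  11.8]), array([50.3, 70.9]), 5.5) top (array([496.8,  11.8]), array([26.7, 70.8]), 5.2)
stand 0.17 [273.  17.] 1551 zt 69.4 (array([489.9,  89.5]), array([48.8, 49.3]), 47.9) top (array([491.3,  81.6]), array([51.4, 31. ]), 6.7)
```

```bash
python3 -m creep '{"slide":[[-0.7,5.5,0],[-0.8,5.5,0],[-0.8,5.5,0],[-0.8,5.5,0],[-0.8,5.5,-1],[-0.8,5.5,-2],[-0.7,5.5,-2],[-0.7,5.4,-2]],"turn":[0.16,0.16,0.16,0.16,0.16,0.16,0.15,0],"claw":[1,1,1,1,1,1,1,1]}'
python3 -m creep '{"slide":[[0,0,0]],"turn":[0],"claw":[1]}'
python3 look.py w5 block
```

```text
clock: 13.58
eef_pos: [435.1, 332.6, 335.4]
eef_rot: [3.141, 0.0, 2.777]
wrist_force: [1.2, 0.0, 0.3]
finger_gap: 93.7
finger_force: 0.0
clock: 13.7
eef_pos: [434.6, 333.2, 334.0]
eef_rot: [-3.139, -0.002, 2.778]
wrist_force: [0.8, 0.2, 0.5]
finger_gap: 94.1
finger_force: 0.0
tcp [434.6 333.2 334. ] [-3.139e+00 -2.000e-03  2.778e+00] cam [359.7 362.1 313. ]
block 0.55 [259. 194.] 2348 zt 39.1 (array([435.9, 325.2]), array([50. , 40.5]), 67.5) top (array([435.9, 325.2]), array([50. , 40.5]), 67.5)
```

```bash
python3 -m creep '{"slide":[[0.1,-0.8,-4],[0,0,-5],[0,0,-3.8],[0,0,0],[0,0,0],[0,0,0],[0,0,0],[0,0,0]],"turn":[-0.013,0,0,0,0,0,0,0],"claw":[1,1,1,1,0.4,0.4,0.4,0.4]}' 40
python3 -m creep '{"slide":[[0,0,0],[0,0,0],[0,0,0],[0,0,0],[0,0,0],[0,0,2],[0,0,5],[0,0,5]],"turn":[0,0,0,0,0,0,0,0],"claw":[0.4,0.4,0.4,0.4,0.4,0.4,0.4,0.4]}'
```

```text
clock: 14.8
eef_pos: [437.4, 322.0, 208.5]
eef_rot: [3.141, 0.0, 2.76]
wrist_force: [0.2, -0.5, -0.2]
finger_gap: 57.8
finger_force: 0.0
clock: 15.8
eef_pos: [437.1, 321.6, 328.1]
eef_rot: [-3.139, -0.002, 2.76]
wrist_force: [0.3, 1.0, -4.6]
finger_gap: 49.6
finger_force: 40.0
```

```bash
python3 -m creep '{"slide":[[2,-5,1],[2,-5,1],[2,-5,0],[2,-5,0],[2,-5,0],[2,-5.4,0],[0,0,0],[0,0,0]],"turn":[0.158,0.158,0.158,0,0,0,0,0],"claw":[0.4,0.4,0.4,0.4,0.4,0.4,0.4,0.4]}'
python3 look.py w6 block stand pot_right pot_left
```

```text
clock: 16.8
eef_pos: [557.1, 18.0, 347.0]
eef_rot: [3.141, -0.002, -3.05]
wrist_force: [0.4, 1.1, -5.6]
finger_gap: 49.9
finger_force: 40.0
tcp [557.1  18.  347. ] [ 3.141e+00 -2.000e-03 -3.050e+00] cam [477.4  11.2 325.9]
block 0.65 [264. 240.] 6928 zt 176.7 (array([552.5,  18.8]), array([40.3, 50.6]), 5.1) top (array([552.6,  18.8]), array([40.2, 50.6]), 5.2)
stand 0.68 [259. 133.] 3351 zt 64.8 (array([497.1,  10.9]), array([50.1, 69.9]), 4.5) top (array([497.3,  10.9]), array([27. , 70.2]), 5.3)
pot_right 0.91 [178. 137.] 2617 zt 54.9 (array([505.7, -71.5]), array([51.5, 52. ]), 65.1) top (array([505.9, -71.6]), array([51.5, 51.7]), 64.8)
pot_left 0.68 [345. 138.] 3025 zt 69.8 (array([489.7,  91.6]), array([53.2, 52.1]), 67.1) top (array([490.2,  92.2]), array([52.8, 51.8]), 76.7)
pot_left 0.43 [259. 131.] 3332 zt 64.8 (array([497. ,  10.6]), array([49. , 69.5]), 5.4) top (array([497.3,  10.7]), array([27. , 69.5]), 5.3)
```

View pics/w6.png

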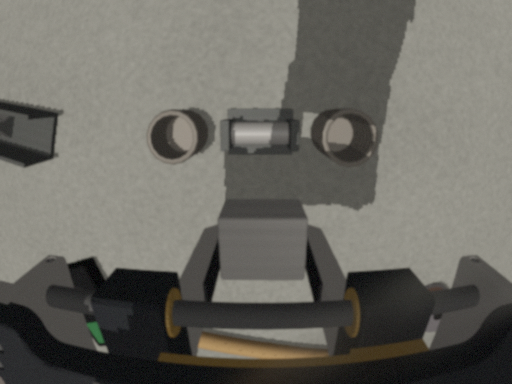

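```bash
python3 -m creep '{"slide":[[-0.45,-0.3,-4],[0,0,-5],[0,0,-3],[0,0,-0.8],[0,0,0]],"turn":[0,0,0,0,0],"claw":[0.4,0.4,0.4,0.4,0.4]}'
```

```text
clock: 17.68
eef_pos: [553.1, 15.2, 220.6]
eef_rot: [-3.142, 0.0, -3.049]
wrist_force: [-0.6, -0.5, -5.3]
finger_gap: 50.0
finger_force: 40.0
```

```bash
python3 -m creep '{"slide":[[0,0,-0.6],[0,0,-0.4],[0,0,-0.15],[0,0,0]],"turn":[0,0,0,0],"claw":[0.4,0.4,0.4,0.4]}'
```

```text
clock: 18.18
eef_pos: [552.9, 14.9, 208.5]
eef_rot: [-3.142, 0.0, -3.049]
wrist_force: [-0.5, -0.4, -5.1]
finger_gap: 49.7
finger_force: 40.0
```

```bash
python3 -m creep '{"slide":[[0,0,-0.1],[0,0,-0.1],[0,0,0]],"turn":[0,0,0],"claw":[0.4,0.4,0.4]}'
```

```text
clock: 18.55
eef_pos: [553.0, 14.9, 208.3]
eef_rot: [-3.141, 0.001, -3.049]
wrist_force: [-11.5, 0.2, 19.7]
finger_gap: 50.1
finger_force: 40.0
```

```bash
python3 -m creep '{"slide":[[0,0,0],[0,0,0],[0,0,0],[0,0,0],[0,0,5],[0,0,6],[0,0,4],[0,0,0]],"turn":[0,0,0,0,0,0,0,0],"claw":[0.75,0.75,0.75,0.75,0.8,0.8,0.8,0.8]}'
python3 look.py w7 block stand pot_right pot_left
```

```text
clock: 19.55
eef_pos: [553.0, 15.0, 359.5]
eef_rot: [-3.141, 0.005, -3.049]
wrist_force: [-0.2, 0.6, -1.0]
finger_gap: 75.3
finger_force: 0.0
tcp [553.   15.  359.5] [-3.141  0.005 -3.049] cam [473.5   8.1 337.8]
block 0.85 [263. 181.] 1982 zt 35.8 (array([547.1,  15.2]), array([39.7, 49.9]), 5.2) top (array([547.2,  15.1]), array([39.6, 49.9]), 5.6)
stand 0.91 [265. 133.] 3063 zt 62.4 (array([495.6,  10.4]), array([48.6, 69.7]), 5.4) top (array([496.2,  10.4]), array([27.2, 69.7]), 5.3)
pot_right 0.72 [183. 138.] 1897 zt 52.5 (array([504.2, -72.3]), array([51.9, 51.5]), 4.9) top (array([504.3, -72.5]), array([51.9, 51.4]), 6.2)
pot_left 0.68 [272. 340.] 2786 zt 22.1 (array([670.4,  52.7]), array([259.3, 271.9]), 83.7) top (array([670.4,  53. ]), array([258.7, 271.9]), 83.7)
pot_left 0.65 [344. 140.] 2370 zt 67.6 (array([489.1,  90.4]), array([53. , 52.4]), 20.5) top (array([488.9,  91.3]), array([52.4, 52.3]), 80.0)
```

```bash
python3 -m creep '{"slide":[[-0.7,-5.3,0],[-0.8,-5.4,0],[-0.8,-5.4,0],[-0.8,-5.4,0],[-0.7,-5.4,0],[-0.8,-5.4,0],[-0.7,-5.3,0],[0,0,0]],"turn":[-0.14,-0.13,0,0,0,0,0,0],"claw":[0.7,0.7,0.7,0.7,0.7,0.7,0.7,0.7]}'
python3 look.py w8 clip_grip clip channel
```

```text
clock: 20.8
eef_pos: [498.8, -364.0, 354.7]
eef_rot: [3.141, -0.002, 2.96]
wrist_force: [0.4, 0.3, -1.1]
finger_gap: 65.9
finger_force: 0.0
tcp [ 498.8 -364.   354.7] [ 3.141e+00 -2.000e-03  2.960e+00] cam [ 420.1 -349.1  333.6]
clip_grip 0.89 [265. 191.] 1372 zt 66.2 (array([ 502.4, -356.2]), array([32.9, 44.9]), 79.2) top (array([ 498.1, -357.1]), array([29.5, 36.4]), 79.2)
clip 0.64 [507. 135.] 220 zt 31.7 (array([486.5,  -9.6]), array([25.6, 31.8]), 5.9) top (array([492. , -23.1]), array([ 6.9, 16.3]), 68.6)
clip 0.57 [269. 193.] 1339 zt 66.2 (array([ 497.5, -357. ]), array([29.5, 35.6]), 79.2) top (array([ 497.6, -357. ]), array([29.5, 35.5]), 79.2)
channel 0.97 [296. 188.] 8775 zt 60.0 (array([ 501.9, -334.1]), array([161. ,  63.5]), 80.5) top (array([ 501.9, -334.4]), array([159.8,  63.3]), 80.5)
```

View pics/w8.png

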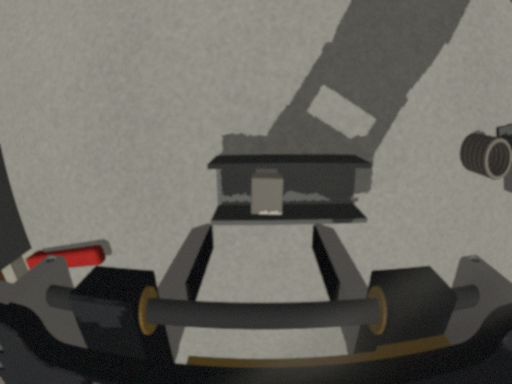

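```bash
python3 -m creep '{"slide":[[-0.1,0.7,-4],[0,0,-4],[0,0,-3],[0,0,-0.8],[0,0,0],[0,0,0],[0,0,0],[0,0,0]],"turn":[-0.007,0,0,0,0,0,0,0],"claw":[0.7,0.7,0.7,0.7,0.7,0.2,0.2,0.2]}' 25
python3 -m creep '{"slide":[[0,0,0],[0,0,0],[0,0,0],[0,0,0]],"turn":[0,0,0,0],"claw":[0.2,0.2,0.2,0.2]}'
```

```text
clock: 22.0
eef_pos: [498.9, -354.1, 239.0]
eef_rot: [-3.141, 0.001, 2.957]
wrist_force: [-0.2, -0.9, 0.4]
finger_gap: 39.2
finger_force: 0.2
clock: 22.5
eef_pos: [498.9, -354.0, 238.5]
eef_rot: [3.142, 0.0, 2.957]
wrist_force: [0.2, 0.2, 1.8]
finger_gap: 31.5
finger_force: 25.0
```

```bash
python3 -m creep '{"slide":[[0,0,3],[0,0,5],[0,0,4],[-1,4.6,0],[-1,4.6,0],[-1,4.6,0],[-1,4.6,0],[0,0,0]],"turn":[0,0,0,0.14,0.14,0,0,0],"claw":[0.2,0.2,0.2,0.2,0.2,0.2,0.2,0.2]}'
python3 look.py w9 clip
```

```text
clock: 23.5
eef_pos: [458.5, -168.0, 358.6]
eef_rot: [3.141, 0.0, -3.044]
wrist_force: [1.4, -0.7, -0.7]
finger_gap: 31.2
finger_force: 25.0
tcp [ 458.5 -168.   358.6] [ 3.141  0.    -3.044] cam [ 378.8 -175.3  337.4]
clip 0.56 [263. 241.] 3863 zt 187.3 (array([ 458.2, -169. ]), array([35.9, 32.4]), 4.8) top (array([ 458.1, -168.1]), array([35.8, 30.3]), 4.4)
```

View pics/w9.png

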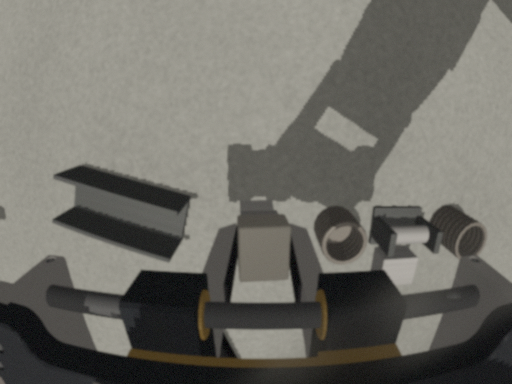

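```bash
python3 -m creep '{"slide":[[0,0,-5],[0,0,-4],[0,0,-2],[0,0,-1],[0,0,-0.5],[0,0,0]],"turn":[0,0,0,0,0,0],"claw":[0.2,0.2,0.2,0.2,0.2,0.2]}'
```

```text
clock: 24.35
eef_pos: [459.0, -170.3, 233.8]
eef_rot: [-3.141, 0.0, -3.047]
wrist_force: [0.2, 0.0, -0.1]
finger_gap: 31.1
finger_force: 25.0
```

```bash
python3 -m creep '{"slide":[[0,0,-0.2],[0,0,-0.1],[0,0,0]],"turn":[0,0,0],"claw":[0.2,0.2,0.2]}'
```

```text
clock: 24.72
eef_pos: [458.9, -170.1, 230.7]
eef_rot: [-3.141, 0.0, -3.046]
wrist_force: [0.1, 0.0, -0.7]
finger_gap: 31.1
finger_force: 25.0
```

Not yet touching.

```bash
python3 -m creep '{"slide":[[0,0,-0.1],[0,0,0]],"turn":[0,0],"claw":[0.2,0.2]}'
```

```text
clock: 24.98
eef_pos: [459.1, -170.1, 230.1]
eef_rot: [-3.141, 0.001, -3.046]
wrist_force: [-1.7, -0.8, 7.7]
finger_gap: 31.0
finger_force: 25.0
```

```bash
python3 -m creep '{"slide":[[0,0,0],[0,0,0],[0,0,0],[0,0,0],[0,0,0],[0,0,4],[0,0,5],[0,0,3]],"turn":[0,0,0,0,0,0,0,0],"claw":[0.7,0.7,0.7,0.7,0.7,0.7,0.7,0.7]}'
python3 -m creep '{"slide":[[0,0,0],[0,0,0],[0,0,0],[0,0,0],[0,0,0],[0,0,0],[0,0,0],[0,0,0]],"turn":[-0.18,-0.18,-0.18,-0.18,-0.18,-0.18,-0.18,-0.18],"claw":[0.7,0.7,0.7,0.7,0.7,0.7,0.7,0.7]}'
python3 -m creep '{"slide":[[0,0,0],[0,0,0]],"turn":[-0.13,0],"claw":[0.7,0.7]}'
python3 look.py w10 clip
```

```text
clock: 25.98
eef_pos: [458.8, -170.1, 351.8]
eef_rot: [-3.14, 0.002, -3.046]
wrist_force: [0.5, -0.3, -0.9]
finger_gap: 65.7
finger_force: 0.0
clock: 26.98
eef_pos: [458.8, -170.0, 349.4]
eef_rot: [-3.141, -0.0, 1.791]
wrist_force: [0.2, -0.0, 0.1]
finger_gap: 65.9
finger_force: 0.0
clock: 27.22
eef_pos: [458.8, -170.0, 349.4]
eef_rot: [-3.142, -0.0, 1.668]
wrist_force: [0.0, -1.0, 0.1]
finger_gap: 65.7
finger_force: 0.0
tcp [ 458.8 -170.   349.4] [-3.142 -0.     1.668] cam [451.  -90.  328.2]
clip 0.7 [265. 200.] 1316 zt 58.0 (array([ 459.4, -174.6]), array([35.8, 29.9]), 5.2) top (array([ 459.4, -174.7]), array([35.8, 29.7]), 5.2)
```

```bash
python3 -m creep '{"slide":[[0.05,-0.3,-5],[0,0,-4],[0,0,-2],[0,0,-1],[0,0,0],[0,0,0],[0,0,0],[0,0,0]],"turn":[0,0,0,0,0,0,0,0],"claw":[0.7,0.7,0.7,0.7,0.2,0.2,0.2,0.2]}' 45
python3 -m creep '{"slide":[[0,0,0],[0,0,0],[0,0,0],[0,0,0],[0,0,2],[0,0,5],[0,0,5],[0,0,0]],"turn":[0,0,0,0,0,0,0,0],"claw":[0.2,0.2,0.2,0.2,0.2,0.2,0.2,0.2]}'
```

```text
clock: 28.32
eef_pos: [459.5, -173.1, 230.0]
eef_rot: [3.141, 0.001, 1.667]
wrist_force: [0.4, 0.6, 1.6]
finger_gap: 35.5
finger_force: 45.0
clock: 29.32
eef_pos: [459.6, -173.1, 352.5]
eef_rot: [3.137, 0.003, 1.667]
wrist_force: [-0.1, 0.6, -1.3]
finger_gap: 35.8
finger_force: 45.0
```

```bash
python3 -m creep '{"slide":[[1.2,4.1,2],[1.3,4.1,1],[1.3,4.1,0],[0,0,0],[0,0,0]],"turn":[0,0,0,0,0],"claw":[0.2,0.2,0.2,0.2,0.2]}'
python3 look.py w11 clip stand block pot_left
```

```text
clock: 29.95
eef_pos: [497.2, -50.3, 378.4]
eef_rot: [-3.14, -0.0, 1.667]
wrist_force: [0.0, -0.4, -1.2]
finger_gap: 35.6
finger_force: 45.0
tcp [497.2 -50.3 378.4] [-3.14  -0.     1.667] cam [489.4  29.7 357.2]
clip 0.84 [263. 249.] 3844 zt 206.4 (array([501. , -64.8]), array([40.2, 62.5]), 14.5) top (array([496.6, -51.9]), array([36.8, 30.5]), 4.8)
stand 0.57 [269. 130.] 2800 zt 64.8 (array([497.7,  10.1]), array([50.3, 69.9]), 5.1) top (array([497.4,  10.2]), array([28.1, 69. ]), 5.6)
block 0.63 [316. 132.] 1749 zt 38.5 (array([548.6,  14.3]), array([40.4, 49.7]), 5.8) top (array([548.7,  14.4]), array([40.2, 49.7]), 5.8)
pot_left 0.74 [269.  55.] 2427 zt 69.9 (array([490.6,  90.5]), array([52.8, 51.8]), 82.4) top (array([490.7,  90.7]), array([52.3, 51.2]), 42.4)
```

View pics/w11.png

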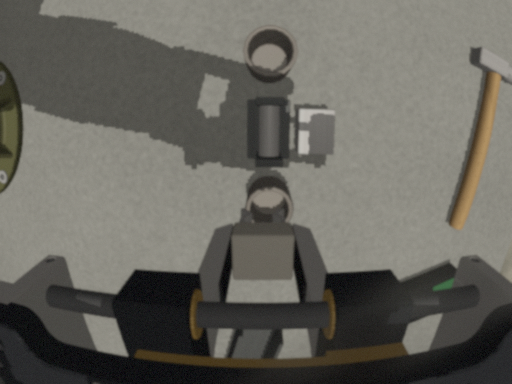

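```bash
python3 -m creep '{"slide":[[0.05,3.1,0],[0,3.1,0],[0,0,-4],[0,0,-4],[0,0,-2],[0,0,0]],"turn":[0,0,0,0,0,0],"claw":[0.2,0.2,0.2,0.2,0.2,0.2]}' 55
```

```text
clock: 30.95
eef_pos: [497.7, 11.6, 278.4]
eef_rot: [-3.139, -0.0, 1.666]
wrist_force: [-0.1, 0.3, -0.9]
finger_gap: 35.6
finger_force: 55.0
```

```bash
python3 -m creep '{"slide":[[0,0,-0.6],[0,0,-0.5],[0,0,-0.4],[0,0,-0.3],[0,0,-0.3],[0,0,0]],"turn":[0,0,0,0,0,0],"claw":[0.2,0.2,0.2,0.2,0.2,0.2]}'
```

```text
clock: 31.7
eef_pos: [498.1, 11.9, 259.0]
eef_rot: [3.14, 0.0, 1.667]
wrist_force: [0.1, 0.1, 5.1]
finger_gap: 35.4
finger_force: 55.0
```

```bash
python3 -m creep '{"slide":[[0,0,-0.3],[0,0,-0.3],[0,0,-0.3],[0,0,-0.2],[0,0,0]],"turn":[0,0,0,0,0],"claw":[0.2,0.2,0.2,0.2,0.2]}'
```

```text
clock: 32.33
eef_pos: [497.8, 11.9, 247.0]
eef_rot: [-3.141, -0.0, 1.667]
wrist_force: [1.4, -0.7, -4.1]
finger_gap: 35.7
finger_force: 55.0
```

Snapped past (force is now pulling down); finish to the hard stop.

```bash
python3 -m creep '{"slide":[[0,0,-0.1],[0,0,-0.1],[0,0,0]],"turn":[0,0,0],"claw":[0.2,0.2,0.2]}'
```

```text
clock: 32.7
eef_pos: [497.8, 11.9, 245.4]
eef_rot: [-3.141, -0.0, 1.667]
wrist_force: [0.4, 0.1, -2.0]
finger_gap: 35.5
finger_force: 55.0
```

```bash
python3 -m creep '{"slide":[[0,0,-0.1],[0,0,-0.05],[0,0,0]],"turn":[0,0,0],"claw":[0.2,0.2,0.2]}'
```

```text
clock: 33.08
eef_pos: [497.9, 12.0, 244.9]
eef_rot: [3.141, 0.0, 1.667]
wrist_force: [-5.6, -0.3, 13.9]
finger_gap: 35.7
finger_force: 55.0
```

```bash
python3 -m creep '{"slide":[[0,0,0],[0,0,0],[0,0,0],[0,0,0],[0,0,3],[0,0,5],[0,-3,5],[0,-5,2]],"turn":[0,0,0,0,0,0,0,0],"claw":[0.55,0.55,0.55,0.55,0.55,0.55,0.55,0.55]}'
python3 -m creep '{"slide":[[0,-2,0],[0,0,0],[0,0,0]],"turn":[0,0,0],"claw":[0.6,0.6,0.6]}'
python3 look.py w12 clip_grip stand block pot_left pot_right
```

```text
clock: 34.08
eef_pos: [497.8, -68.2, 396.9]
eef_rot: [3.138, 0.001, 1.669]
wrist_force: [0.5, -0.9, -0.6]
finger_gap: 51.8
finger_force: 0.0
clock: 34.45
eef_pos: [497.9, -87.4, 393.6]
eef_rot: [-3.141, -0.0, 1.667]
wrist_force: [-0.0, -0.3, 0.7]
finger_gap: 56.3
finger_force: 0.0
tcp [497.9 -87.4 393.6] [-3.141 -0.     1.667] cam [490.   -7.4 372.4]
clip_grip 0.96 [270.  96.] 1027 zt 73.2 (array([497.8,  10.3]), array([36. , 29.5]), 5.3) top (array([497.6,  10.3]), array([35.8, 29.3]), 3.0)
stand 0.88 [268. 113.] 1444 zt 64.9 (array([497.5,  10.3]), array([48.9, 69.5]), 5.5) top (array([495.9,  10.2]), array([30. , 69.6]), 5.0)
block 0.89 [316.  99.] 1603 zt 38.3 (array([548.5,  15.6]), array([40.3, 49.8]), 5.2) top (array([548.7,  15.6]), array([40. , 49.8]), 5.2)
pot_left 0.65 [270.  27.] 2257 zt 69.6 (array([490.8,  89.4]), array([52. , 49.6]), 6.8) top (array([490.7,  90. ]), array([52.1, 48.4]), 7.3)
pot_left 0.6 [272. 173.] 1913 zt 54.7 (array([506.4, -72.2]), array([52.1, 51.7]), 5.0) top (array([506.3, -72.1]), array([52.1, 51.6]), 3.9)
pot_right 0.74 [271. 171.] 1880 zt 54.7 (array([506.2, -71.5]), array([51.8, 50.3]), 5.0) top (array([506.1, -71.5]), array([51.8, 50.2]), 4.6)
```

View pics/w12.png

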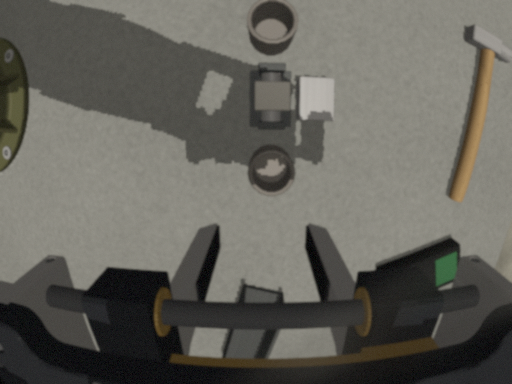

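The clip sits upright on the bar at (270,96), with its top at 73 mm, which is fully home. The block is at (316,99), square and 51 mm behind the stand, and the pots haven't moved. I'm handing it in.

```bash
python3 -c "
from cell import manip
print(manip.sign_off())"
```

```text
the job is handed in; nothing more can be done
None
```

The job is handed in (no verdict came back): the stand is midway between the pots, the block about 6 mm behind it, centred and square, and the clip fully snapped upright on the bar, all as measured in the last camera look at 34 s of the 69 s allowed.

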